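# Edge a carrier plate out of its cradle and lay it on the levelling block

## Task

The flat metal plate lies sunk in its cradle, where its sides cannot be gripped. Press lightly on it with closed fingertips and edge it out over the cradle's open front end until enough overhangs to pinch, without tipping it off; then pinch the overhanging end across its width, lift the plate out and lay it gently, flat, centred and lengthwise on the narrow levelling block. Let go, and leave the other things on the bench where they stand.

Things in the scene. Friction and masses are not known exactly. Their poses are not given: they have to be found in the camera images.
- plate: Loose aluminium plate, 150 x 60 x 8 mm, 0.18 to 0.35 kg, four dark dots at its corners. Origin: centre of its underside; x along its length, y across, z up. Starts in the cradle, axes along the cradle's. Fingertips pressed on its top with 8 to 11 N drag it; a lighter press slips. Over 25 N of plate (weight included) on cradle or block is harm. It tips off if over 70 mm overhangs.
- cradle: Grey plastic cradle on a black foot, fixed. Origin: centre of its footprint at bench level; x from its open front (toward the robot) to its back wall, z up. Flat felt-lined bed 60 mm above the bench from x = -75 mm to the back wall at x = 77 mm; rails (inner faces y = +-32.5 mm, 10 mm thick) and back wall rise 9 mm above the bed, 1 mm above the plate. Free space in front.
- cradle_front (a point): Middle of the front edge of the cradle's bed, 60 mm above the bench: the edge over which the plate is pushed.
- block: Levelling block, a narrow steel bar 130 x 34 mm with its flat top 50 mm above the bench, on a dark foot plate 150 x 90 mm whose top is 11 mm above the bench; fixed. Origin: centre of its footprint at bench level; x along its length, y across, z up. Narrower than the plate, so fingers holding the plate's sides pass beside it.
- block_top (a point): Centre of the levelling block's top face, 50 mm above the bench.
- beaker: Bystander: small clear beaker, 40 mm across, 60 mm tall; origin at the centre of its underside.
- timer: Bystander: white bench timer, 36 x 69 x 62 mm; origin at the centre of its underside.
- tape_roll: Bystander: flat-lying roll of tape, 104 mm across, 19 mm tall; origin at the centre of its underside.
Things that resemble listed ones, but are neither listed nor needed, are in the scene too. What is shaped like the cradle but turquoise is not meant.

How it is judged (in metres and radians):
On the way, in this order (a step that is already met when the one before it is completed fails the run):
1. the plate lies flat in the cradle with 25 to 72 mm of it overhanging the front edge (x of plate in the frame of cradle between -0.072 and -0.025 m and angle between plate's own z axis and vertical below 0.06 rad and z of plate in the frame of cradle between 0.057 and 0.063 m), for 0.3 s.
2. the plate is held by the fingers, clear of the cradle (contact force between the fingers and plate above 2 N and contact force between plate and cradle below 0.05 N and height (world z) of plate above 0.075 m), for 0.2 s.
At the end, for the whole second after the job is handed in: The plate rests released on the levelling block, flat (within 0.05 rad), at rest, its centre within 20 mm along and 10 mm across of the block's centre, lengthwise within 0.14 rad (x of plate in the frame of block between -0.02 and 0.02 m and y of plate in the frame of block between -0.01 and 0.01 m and z of plate in the frame of block between 0.047 and 0.053 m and angle between the x axis of plate and the x axis of block, either way round below 0.14 rad and angle between plate's own z axis and vertical below 0.05 rad and linear speed of plate below 0.01 m/s and contact force between plate and block above 0.5 N); the robot touches nothing.
It fails at once if the plate presses on the cradle with more than 25 N (contact force between plate and cradle above 25 N).
It fails at once if the plate is set on the levelling block with more than 25 N (contact force between plate and block above 25 N).
It fails at once if the plate falls toward the bench or tips over (height (world z) of plate below 0.035 m or angle between plate's own z axis and vertical above 0.5 rad).
It fails at once if the beaker, the timer or the tape roll is moved by more than 20 mm (distance of any of beaker, timer, tape_roll from where it was at the start of the episode above 0.02 m).
It also fails if it takes over 54 s, if anything falls off the work surface, if the arm or the gripper's body presses on something with over 40 N, if the wrist force passes 120 N, or if a joint passes its speed limit or range.

## Robot

A 6-joint arm with a two-finger parallel gripper is mounted at the origin on a cart in front of the work surface, level with it; the furniture and walls round the work are solid. World frame = base frame: x ahead of the robot, y to its left, z up, the work surface at z = 0. Lengths are in m, angles in degrees, forces in N, time in s.
With the tool pointing down it reaches from about 0.35 to 0.875 m from the base axis. Payload 4.2 kg.
Tool frame: the origin (TCP) lies midway between the tips of the shut fingers; the grasp point (between the pads) lies 19 mm behind it; z points along the fingers, y is the line along which they close (so a half turn about z gives the same grasp; the last joint's range is limited). The gripper opens to 87 mm and grips with 3 to 60 N. Pads are 19 mm wide; open, the fingers measure 117 mm over their backs; the gripper's body (75 mm by 190 mm) begins 51 mm behind the grasp point.
Start: joints at [-58.064, 22.042, 0.453, 0, -68.411, -14.817], TCP at [0.184, -0.597, 0.223] pointing down, gripper open.
Joint ranges: [-179.83, 179.83], [-69.29, 118.12], [-61.27, 80.66], [-181.25, 117.63], [-171.15, -9.14], [-177.46, 177.46]. Speed limits (degrees/s): [159.86, 159.86, 180, 180, 180, 180].

## Interface

Orientations are given as [roll, pitch, yaw] about the fixed x, y, z axes, in that order (R = Rz(yaw) Ry(pitch) Rx(roll)).
In Python, from workcell import env gives the robot as it stands. The module is installed in compiled form; this text tells all that it offers. Calls block until the motion is done:
- env.goto(position, orientation): joint-space move of the TCP to a pose.
- env.move_straight(position, rotation=None, rate=0.15, force_limit=None): straight line of the TCP; rotation=None keeps the orientation; rate is the mean speed in m/s. With force_limit (N) it stops when the force on the tool has changed by that much, and returns True; else False.
- env.set_joints(angles): joint-space move.
- env.gripper_to(opening, grasp_force=None): opening from 0.0 (shut) to 1.0 (fully open); grasp_force is the grip in N (None keeps the last); returns when the fingers have stopped.
- env.dwell(seconds).
- env.inverse_kinematics(position, orientation): joint angles nearest the present ones, or None.
- env.read_state(): the state.
- env.grab_frame(name): name is "scene" or "top" or "wrist"; returns a dict with "image" (384x512x3 uint8, blue, green, red), "fx", "fy", "cx", "cy" (pixels), "D" ([k1, k2, p1, p2, k3] as OpenCV has them; the pictures are not rectified), "position" and "orientation" of the camera in the world. Camera axes: x right, y up, looking along -z (the intrinsics and any distortion apply to the point x, -y, -z); pixel columns grow to the right and rows downward; lengths in m; the calibration is good to about 2 mm. A picture is of the moment at which its call begins. There is no depth.
A pose or a line that the arm cannot do raises env.Unreachable and nothing moves.
- env.close_job(): hands the job in; it is judged then, once.
Trained networks look in a picture, given as the dict that the camera call returned (one of the last four; its "shot" number tells which), for a name from the list of things; names that differ only in an ending like _2 or _b are one class to them, and where a whole thing is asked for, a point or a joint stands for the part that bears it (a point fixed in the world has none). Each returns a list of dicts, best first, with "score" (0 to 1); they miss things now and then, are a little off and sometimes report something else, mostly with a low value. They report only what shows in the picture. A call takes as long as a camera call. They do not tell look-alikes from the thing itself.
- env.search_frame(picture, thing): "xyz" ([x, y, z] in m, in world coordinates, good to about 4 mm: the middle of the surface that is visible of it).
- env.trace(picture, thing): "mask" (384x512 bool, what is visible of it).
The state is a dict: "clock": time; "joint_positions": joint angles; "qvel": joint speeds; "joint_torque": joint torques, N m; "position": TCP position; "tool_rot": TCP orientation; "force": force on the tool from outside, world axes, zero at the start; "wrist_torque": the same for the moment, N m; "opening": opening from 0.0 (shut) to 1.0 (fully open); "finger_force": force on a finger pad.
Only numpy, scipy, OpenCV 4.12 (cv2) and the standard library are available. Lean on these libraries where they do the work, as an engineer would, in place of code of your own. Each camera call takes 0.05 s, during which the arm holds its last target. There are 200 camera calls.

## Working session

There is one attempt and no reset: what is moved stays moved. The work goes in short steps, each a Python script; the robot and the scene stay as the last script left them, time stands still between calls to the robot, and variables do not carry over. Pictures are saved under pics/ and viewed, at most 10 in all, crops included, and the job is handed in when it is done.

```bash
mkdir -p pics; cat > h.py <<'E'
import numpy as np, cv2
from scipy.spatial.transform import Rotation as Rn
from workcell import env
def Rcam(f):
    o=np.array(f["orientation"],float)
    return o if o.shape==(3,3) else Rn.from_euler('xyz',o,degrees=True).as_matrix()
def K(f): return np.array([[f["fx"],0,f["cx"]],[0,f["fy"],f["cy"]],[0,0,1.]])
def ray(f,px):
    n=cv2.undistortPoints(np.array(px,float).reshape(-1,1,2),K(f),np.array(f["D"],float)).reshape(-1,2)
    d=np.c_[n[:,0],-n[:,1],-np.ones(len(n))]
    return np.array(f["position"]),d@Rcam(f).T
def plane(f,px,z):
    p,d=ray(f,px); return p+d*((z-p[2])/d[:,2])[:,None]
def proj(f,P):
    c=(np.atleast_2d(P)-np.array(f["position"]))@Rcam(f); c=c*[1,-1,-1]
    return cv2.projectPoints(c,np.zeros(3),np.zeros(3),K(f),np.array(f["D"],float))[0].reshape(-1,2)
E
python3 - <<'E'
from h import *
s=env.read_state(); print({k:np.round(v,3).tolist() for k,v in s.items()})
ims=[]
for n in("scene","top"):
    f=env.grab_frame(n); ims.append(f["image"]); print(n,f["position"],f["orientation"],f["fx"],f["D"])
    for t in("plate","cradle","cradle_front","block","block_top","beaker","timer","tape_roll"):
        for d in env.search_frame(f,t)[:3]:
            print(t,np.round(d["xyz"],3),round(d["score"],2),proj(f,d["xyz"])[0].round())
    cv2.imwrite(f"pics/{n}0.png",f["image"])
E
```

```text
{'clock': 0.0, 'joint_positions': [-58.064, 22.092, 0.379, -0.028, -68.412, -14.817], 'qvel': [-0.023, -0.038, 0.0, 0.016, -0.029, 0.008], 'joint_torque': [0.0, -39.067, 18.741, 4.22, 0.011, -0.0], 'position': [0.184, -0.597, 0.221], 'tool_rot': [179.873, -0.006, -162.892], 'force': [-0.534, -0.101, 0.234], 'wrist_torque': [-0.031, 0.015, 0.016], 'finger_force': 0.0, 'opening': 1.001}
scene [-0.22930704  0.58308998  1.12786702] [  47.89402484   -1.01218361 -135.95122824] 482.414379419762 [0.05366937 0.         0.         0.         0.        ]
plate [ 0.506 -0.122  0.068] 0.84 [236. 223.]
cradle [ 0.488 -0.106  0.057] 0.71 [236. 231.]
cradle [ 0.402 -0.637  0.063] 0.64 [362. 164.]
cradle [ 0.703 -0.158  0.043] 0.28 [202. 192.]
cradle_front [ 0.49  -0.105  0.053] 0.81 [235. 232.]
cradle_front [ 0.409 -0.638  0.063] 0.56 [360. 163.]
block [ 0.47  -0.339  0.027] 0.72 [291. 204.]
block [0.423 0.108 0.014] 0.58 [197. 295.]
block_top [ 0.466 -0.336  0.024] 0.69 [291. 205.]
beaker [ 0.703 -0.158  0.042] 0.52 [202. 192.]
tape_roll [0.424 0.106 0.013] 0.78 [197. 294.]
top [ 0.47404156 -0.28339603  1.51133151] [  3.45990866   0.41206536 -89.57291837] 422.51403894514254 [-0.06173321  0.          0.          0.          0.        ]
plate [ 0.51  -0.127  0.066] 0.7 [198. 202.]
cradle [ 0.453 -0.652  0.062] 0.7 [351. 220.]
cradle [ 0.464 -0.348  0.01 ] 0.32 [262. 216.]
cradle_front [ 0.529 -0.146  0.069] 0.96 [203. 196.]
cradle_front [ 0.45  -0.652  0.062] 0.91 [351. 221.]
block [ 0.464 -0.349  0.013] 0.55 [262. 216.]
block_top [ 0.464 -0.347  0.01 ] 0.9 [261. 216.]
beaker [ 0.71  -0.162  0.015] 0.6 [210. 147.]
timer [ 0.703 -0.025  0.058] 0.53 [170. 146.]
tape_roll [0.428 0.099 0.014] 0.95 [136. 225.]
```

View pics/scene0.png

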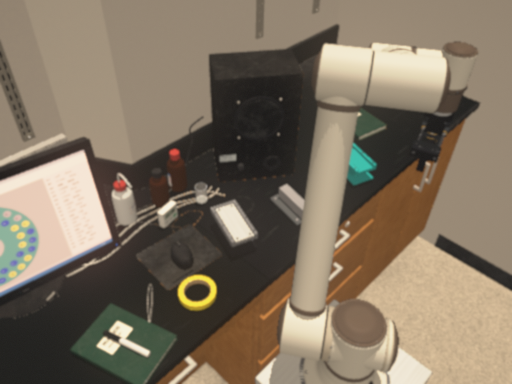

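View pics/top0.png

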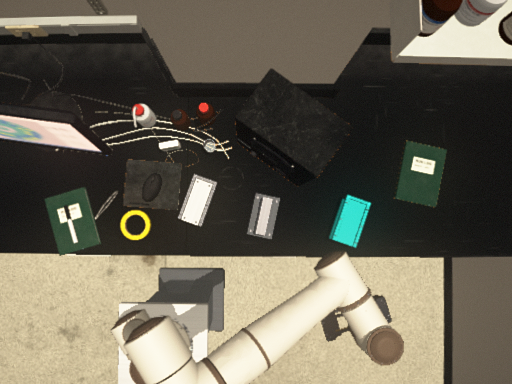

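The scene picture shows the grey cradle holding the pale plate at (236,223), with the turquoise look-alike at (362,164) and the block at (291,204). In the top view the grey cradle with the plate is at (198,202), the turquoise look-alike at (351,220) and the block at (263,216). The grey one with the white dotted plate fits the description. I'll move there, measure with the wrist camera and confirm it.

```bash
python3 - <<'E'
from h import *
import pickle
env.move_straight([0.184,-0.597,0.36])
for yaw in(-16,164,-196): 
    print(yaw,env.inverse_kinematics([0.45,-0.13,0.36],[180,0,yaw]))
env.goto([0.42,-0.12,0.36],[180,0,-196])
env.gripper_to(0.0)
fs=[]
for i,p in enumerate([[0.40,-0.10,0.36],[0.46,-0.16,0.36],[0.42,-0.32,0.36],[0.36,-0.36,0.36]]):
    env.goto(p,[180,0,-196]); env.dwell(.2)
    f=env.grab_frame("wrist"); fs.append(f); cv2.imwrite(f"pics/w{i}.png",f["image"])
    print(i,np.round(f["position"],3),np.round(f["orientation"],1),np.round(env.read_state()["position"],3))
    for t in("plate","cradle_front","block_top"):
        for d in env.search_frame(f,t)[:2]:
            print(t,np.round(d["xyz"],3),round(d["score"],2),proj(f,d["xyz"])[0].round())
    f["masks"]={t:[(d["score"],d["mask"]) for d in env.trace(f,t)[:2]] for t in("plate","block")}
pickle.dump(fs,open("fs.pkl","wb"))
cv2.imwrite("pics/w_all.png",np.vstack([np.hstack([cv2.resize(fs[a]["image"],(400,300)) for a in r]) for r in((0,1),(2,3))]))
print(env.read_state()["clock"])
E
```

```text
-16 [ 3.83416219e+00  2.29166656e+00 -5.69228350e+00  2.54444375e-14
 -8.20160499e+01  7.01658378e+01]
164 [ 3.83416219e+00  2.29166656e+00 -5.69228350e+00 -2.54444375e-14
 -8.20160499e+01 -1.09834162e+02]
-196 [ 3.83416219e+00  2.29166656e+00 -5.69228350e+00 -2.54444375e-14
 -8.20160499e+01 -1.09834162e+02]
0 [ 0.339 -0.082  0.522] [-14.1   0.   74. ] [ 0.4  -0.1   0.36]
plate [ 0.46  -0.115  0.065] 0.69 [256. 198.]
cradle_front [ 0.45  -0.106  0.062] 0.72 [260. 190.]
block_top [ 0.422 -0.336  0.029] 0.72 [126. 206.]
1 [ 0.398 -0.141  0.522] [-14.1   0.   74.1] [ 0.46  -0.16   0.361]
plate [ 0.491 -0.12   0.069] 0.93 [286. 171.]
cradle_front [ 0.411 -0.611  0.008] 0.86 [  9. 198.]
cradle_front [ 0.492 -0.136  0.066] 0.83 [275. 174.]
block_top [ 0.446 -0.339  0.012] 0.78 [152. 175.]
2 [ 0.359 -0.301  0.522] [-14.1   0.   74.1] [ 0.42  -0.319  0.36 ]
plate [ 0.504 -0.128  0.069] 0.69 [390. 177.]
cradle_front [ 0.422 -0.64   0.06 ] 0.86 [ 66. 213.]
cradle_front [ 0.505 -0.146  0.067] 0.64 [377. 181.]
block_top [ 0.448 -0.344  0.012] 0.92 [245. 173.]
3 [ 0.299 -0.341  0.521] [-14.1   0.   74.1] [ 0.361 -0.36   0.36 ]
plate [ 0.488 -0.121  0.065] 0.82 [422. 195.]
cradle_front [ 0.489 -0.146  0.053] 0.77 [404. 198.]
cradle_front [ 0.404 -0.651  0.059] 0.69 [ 92. 232.]
block_top [ 0.426 -0.346  0.014] 0.95 [273. 189.]
9.1917
```

View pics/w_all.png

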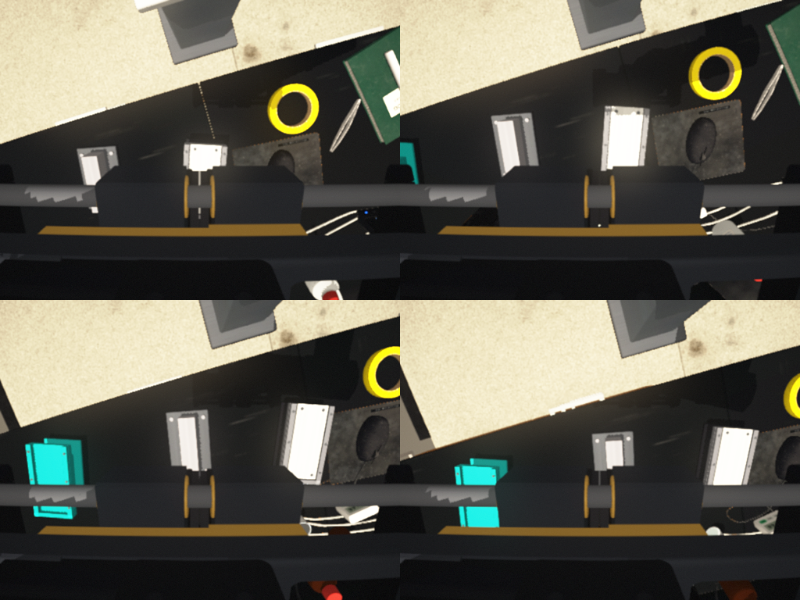

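The wrist views show the grey cradle with the white dotted plate (pose 1, around (625,138) in the mosaic), the grey block on its foot (512,145), and the turquoise look-alike (50,480), which I leave alone. The gripper hides part of the scene, so I'll take two views from further out.

```bash
python3 - <<'E'
from h import *
import pickle
fs=[]
for i,p in enumerate([[0.55,-0.25,0.36],[0.55,-0.15,0.36]]):
    env.goto(p,[180,0,-196]); env.dwell(.2)
    f=env.grab_frame("wrist"); fs.append(f)
    f["masks"]={t:[(d["score"],d["mask"]) for d in env.trace(f,t)[:2]] for t in("plate","block","cradle")}
    for t,m in f["masks"].items(): print(i,t,[(round(s,2),int(a.sum()),np.argwhere(a).mean(0).round()[::-1]) for s,a in m])
pickle.dump(fs,open("fs.pkl","wb"))
a,b=[cv2.resize(f["image"][60:260],(800,312),interpolation=cv2.INTER_CUBIC)[:300] for f in fs]
cv2.imwrite("pics/v2.png",np.vstack([a,b]))
print(fs[0]["fx"],env.read_state()["clock"])
E
```

```text
0 plate [(0.83, 4404, array([332., 109.]))]
0 block [(0.69, 4995, array([181., 122.]))]
0 cradle [(0.84, 4230, array([ 22., 167.])), (0.78, 2664, array([325., 119.]))]
1 plate [(0.67, 4277, array([265., 128.]))]
1 block [(0.69, 4680, array([125., 138.]))]
1 cradle [(0.69, 2060, array([264., 138.]))]
304.2280472047771 11.3583
```

View pics/v2.png

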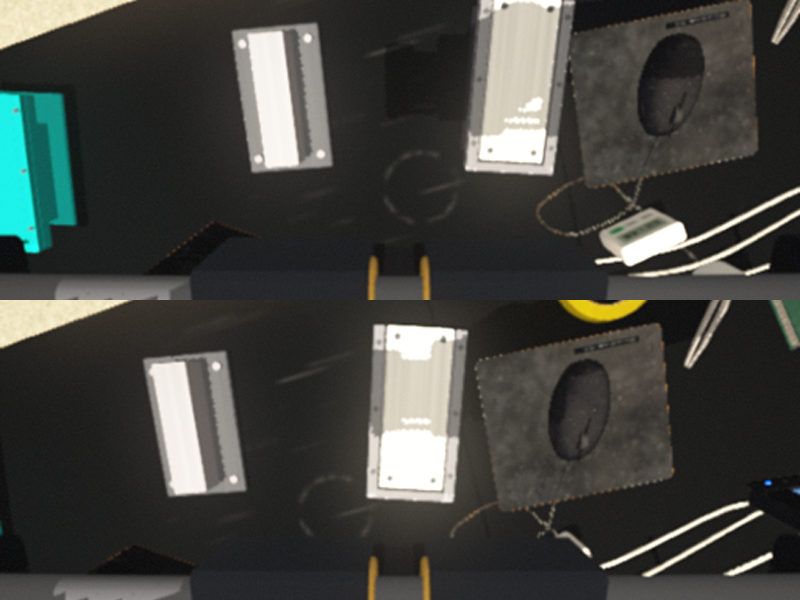

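View 1 (lower) shows the plate in the grey cradle with its open front at the image top and dots at about (397,336), (444,339), (389,477) and (433,480). The block is at left, with its bright top from about (147,363) to (219,488). I'll triangulate from both views and overlay the fitted models.

```bash
cat > fit.py <<'E'
from h import *
import pickle
from scipy.optimize import least_squares
fs=pickle.load(open("fs.pkl","rb"))
s=512/800
c=lambda L,dy:np.array(L,float)*s+[0,60-dy*s]
P0=c([(505,6),(551,9),(489,150),(538,153)],0);P1=c([(397,336),(444,339),(389,477),(433,480)],300)
B0=c([(249,33),(286,32),(269,168),(301,166)],0);B1=c([(147,363),(186,360),(171,491),(219,488)],300)
def tri(a,b):
    out=[]
    for p,q in zip(a,b):
        o0,d0=ray(fs[0],p);o1,d1=ray(fs[1],q);d0=d0[0];d1=d1[0]
        t=np.linalg.lstsq(np.c_[d0,-d1],o1-o0,rcond=None)[0]
        out.append((o0+d0*t[0]+o1+d1*t[1])/2)
    return np.array(out)
def corners(x,y,yaw,L,W,z):
    R=Rn.from_euler('z',yaw).as_matrix()
    return np.array([[i*L/2,j*W/2,0] for i,j in((-1,-1),(-1,1),(1,-1),(1,1))])@R.T+[x,y,z]
def fit(px,L,W,x0,free=False):
    r=lambda v:np.concatenate([(proj(f,corners(*v[:3],*(v[4:] if free else (L,W)),v[3]))-p).ravel() for f,p in zip(fs,px)])
    v=least_squares(r,x0+([L,W] if free else []),loss='soft_l1'); return v.x,np.abs(v.fun).max()
E
python3 - <<'E'
from fit import *
print(tri(P0,P1).round(3),tri(B0,B1).round(3))
vp,e=fit((P0,P1),.134,.044,[.51,-.127,-.3,.068],True);print("dots",vp.round(4),e)
vb,e=fit((B0,B1),.13,.034,[.45,-.345,-.3,.05]);print("block",vb.round(4),e)
x0,y0,sc=80,80,3.4
for k in(1,):
    im=cv2.resize(fs[k]["image"][y0:205,x0:310],None,fx=sc,fy=sc,interpolation=cv2.INTER_CUBIC)
    for v,L,W,z,col in((vp,.15,.06,.068,(0,0,255)),(vb,.13,.034,.05,(0,255,0)),(vb,.15,.09,.011,(255,128,0))):
        q=(proj(fs[k],corners(*v[:3],L,W,z))-[x0-.5,y0-.5])*sc
        cv2.polylines(im,[q[[0,1,3,2]].round().astype(np.int32)],True,col,1)
    cv2.imwrite("pics/ov1.png",im)
E
```

```text
[[ 0.446 -0.122  0.071]
 [ 0.46  -0.081  0.068]
 [ 0.57  -0.166  0.065]
 [ 0.581 -0.125  0.086]] [[ 0.404 -0.35   0.072]
 [ 0.409 -0.32   0.055]
 [ 0.524 -0.372  0.076]
 [ 0.542 -0.365 -0.015]]
dots [ 0.5146 -0.1233 -0.3383  0.0704  0.1303  0.0431] 2.19016431913343
block [ 0.4676 -0.3518 -0.1992  0.05  ] 6.497719733670095
```

View pics/ov1.png

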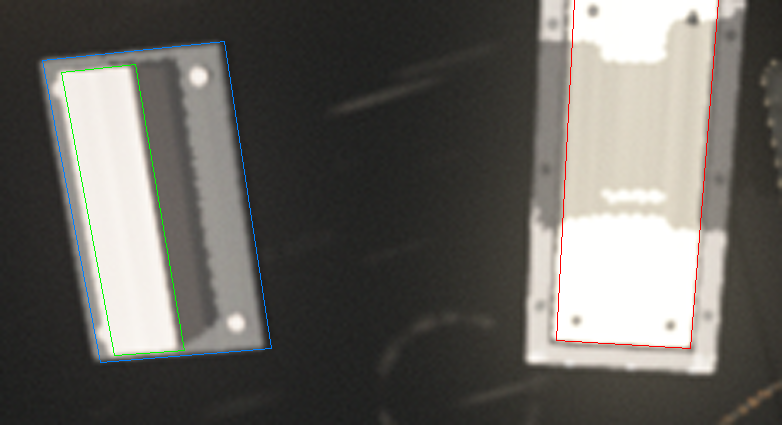

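The overlay fits: the grey cradle's plate (red) and the block top (green) match within a pixel or so, and the dots and open front are confirmed. The triangulated heights of 0.070 and 0.050 agree with the text. Next I refine the block's yaw from the foot corners and press lightly.

```bash
cat >> h.py <<'E'
YAW=-0.3383; PC=np.array([.5146,-.1233])
U=np.array([np.cos(YAW),np.sin(YAW)])
TOOL=[180,0,np.degrees(YAW)-180]
E
python3 - <<'E'
from fit import *
ft=np.array([(42,62),(222,42),(98,360),(263,347)])/3.4+[79.5,79.5]
q=plane(fs[1],ft,.011); print("foot",q.mean(0).round(4),[np.degrees(np.arctan2(*(q[b]-q[a])[[1,0]])).round(1) for a,b in((0,2),(1,3))],np.linalg.norm(q[2]-q[0]),np.linalg.norm(q[1]-q[0]))
p=PC+.038*U
env.goto([*p,.14],TOOL); env.move_straight([*p,.085]); env.dwell(.3)
f0=np.array(env.read_state()["force"]);print(f0.round(2))
print(env.move_straight([*p,.060],rate=.01,force_limit=7)); env.dwell(.2)
s=env.read_state();print(s["position"],s["force"].round(2) if hasattr(s["force"],"round") else s["force"],s["clock"])
E
```

```text
foot [ 0.4673 -0.3532  0.011 ] [np.float64(-11.6), np.float64(-12.6)] 0.14789660649057243 0.08928164071052369
[-0.28  0.26  0.62]
True
[ 0.55044071 -0.13592524  0.06841925] [-0.84 -0.26  4.87] 14.8417
```

```bash
python3 - <<'E'
from h import *
p=PC+.038*U; b=.62; zc=.0684
def F(): return env.read_state()["force"][2]-b
for i in range(14):
    f=F()
    if f>8.7: break
    zc-=.0003 if f<7.5 else .00015
    env.move_straight([*p,zc],rate=.01); env.dwell(.05)
    print(round(zc,5),round(F(),2),end=' | ')
s=env.read_state();print(s["position"],s["clock"])
open("zc","w").write(str(zc))
E
```

```text
0.0681 4.05 | 0.0678 6.49 | 0.0675 7.69 | 0.06735 8.05 | 0.0672 8.79 | [ 0.55049446 -0.13592263  0.06841394] 16.3417
```

```bash
python3 - <<'E'
from h import *
b=.62; zc=float(open("zc").read())-.0001; d=0
for i in range(20):
    if d>=.0585: break
    d=min(d+.003,.0585)if i<3 else min(d+.005,.0585)
    env.move_straight([*(PC+(.038-d)*U),zc],rate=.03)
    s=env.read_state(); F=s["force"][2]-b
    print(round(d,4),round(F,2),np.round(s["force"][:2]@U,2),round((np.array(s["position"][:2])-PC)@U,4),end=' | ')
    if F>16: break
    zc+=np.clip((F-9.5)/5000,-.0004,.0006)
env.dwell(.2)
p=np.array(env.read_state()["position"])
env.move_straight([*p[:2],.10],rate=.05)
env.move_straight([*(p[:2]+.12*U+[.02,-.12]),.30],rate=.3); env.dwell(.2)
f=env.grab_frame("wrist");cv2.imwrite("pics/d1.png",cv2.resize(f["image"][:220],(800,344),interpolation=cv2.INTER_CUBIC))
import pickle;pickle.dump([f],open("f2.pkl","wb"))
print(env.read_state()["clock"],[ (d["xyz"],d["score"]) for d in env.search_frame(f,"plate")])
E
```

```text
0.003 6.25 0.92 0.0368 | 0.006 5.89 2.8 0.035 | 0.009 6.22 2.42 0.0328 | 0.014 7.84 3.39 0.0283 | 0.019 7.96 3.33 0.0238 | 0.024 8.74 4.1 0.0193 | 0.029 9.83 3.5 0.0146 | 0.034 10.22 3.81 0.0094 | 0.039 10.3 3.83 0.0042 | 0.044 10.96 3.0 -0.001 | 0.049 9.36 3.27 -0.0064 | 0.054 9.51 3.09 -0.0113 | 0.0585 8.3 2.36 -0.0157 | 22.6417 [([0.506, -0.1236, 0.0668], 0.81)]
```

View pics/d1.png

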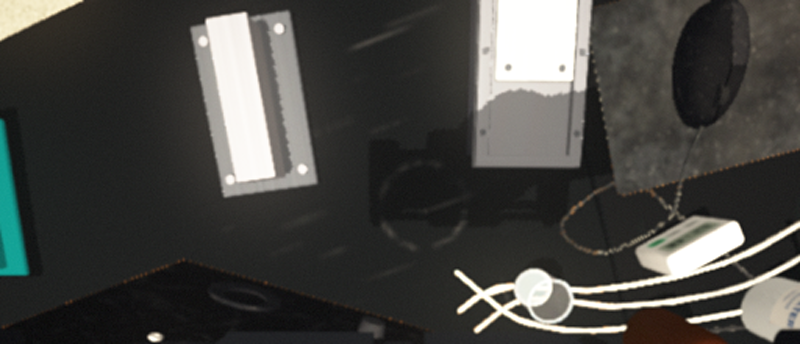

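The picture shows the plate slid forward: its back edge runs from (496,78) to (573,82) and the empty felt bed shows behind it. I compute its shift.

```bash
python3 - <<'E'
from h import *
import pickle
f=pickle.load(open("f2.pkl","rb"))[0]
px=np.array([(496,78),(573,82),(508,67),(562,68),(474,165),(582,168)])/1.5625
q=plane(f,px,.068)[:,:2]-PC
V=np.array([-U[1],U[0]])
print(np.c_[q@U,q@V].round(4))
E
```

```text
[[ 0.0201 -0.0287]
 [ 0.0221  0.0317]
 [ 0.012  -0.0197]
 [ 0.012   0.0224]
 [ 0.0858 -0.0436]
 [ 0.0873  0.044 ]]
```

The plate moved 54 mm, which is well inside the band. Next I pinch it 20 mm ahead of the cradle front and lift.

```bash
python3 - <<'E'
from h import *
V=np.array([-U[1],U[0]])
g=PC-.095*U+.001*V
env.goto([*g,.15],TOOL); env.gripper_to(1.0)
env.move_straight([*g,.046],rate=.1); env.dwell(.2)
def st(t):
    s=env.read_state(); print(t,np.round(s["position"],4),np.round(s["force"],2),np.round(s["wrist_torque"],3),round(s["opening"],3),round(s["finger_force"],1),round(s["clock"],2))
st("down")
env.gripper_to(0.0,grasp_force=8); st("soft")
env.gripper_to(0.0,grasp_force=55); env.dwell(.2); st("hard")
env.move_straight([*g,.066],rate=.04); st("up2")
env.move_straight([*g,.13],rate=.1); env.dwell(.2); st("up")
f=env.grab_frame("scene"); 
im=f["image"]; c=proj(f,[*PC,.1])[0].astype(int)
cv2.imwrite("pics/lift.png",cv2.resize(im[c[1]-50:c[1]+60,c[0]-80:c[0]+60],None,fx=5,fy=5,interpolation=cv2.INTER_CUBIC))
E
```

```text
down [ 0.4256 -0.0908  0.0465] [-0.39 -0.06  0.88] [-0.089 -0.005 -0.023] 1.001 0.0 26.81
soft [ 0.4252 -0.0909  0.046 ] [-0.84  0.07  0.21] [-0.173  0.102 -0.004] 0.689 8.0 27.4
hard [ 0.4253 -0.0908  0.046 ] [-0.87  0.55  0.99] [-0.109  0.15  -0.017] 0.679 55.0 27.82
up2 [ 0.4252 -0.0908  0.0661] [-0.75 -0.1  -2.63] [0.036 0.047 0.016] 0.681 55.0 28.47
up [ 0.4248 -0.0909  0.1293] [ 0.53 -0.4  -2.35] [-0.016  0.01   0.022] 0.681 55.0 29.46
```

View pics/lift.png

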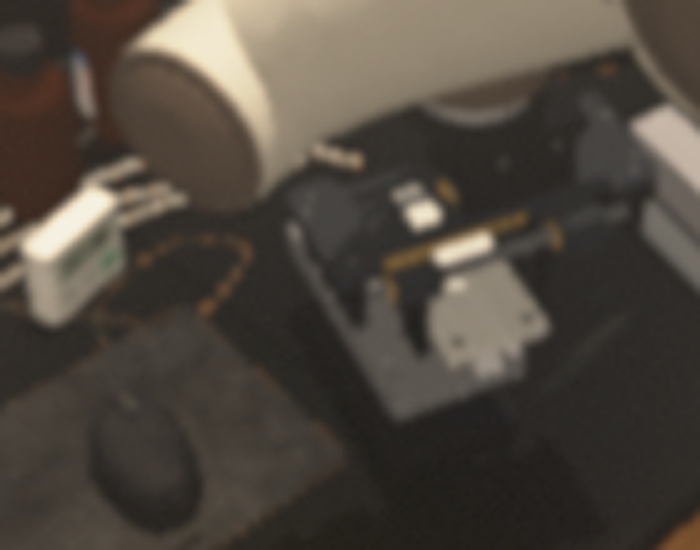

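The plate is held and clear of the cradle, with its front dots at about (457,342) and (527,328), gripped from both sides. I carry it to the block.

```bash
python3 - <<'E'
from h import *
yb=np.radians(-11.8); Ub=np.array([np.cos(yb),np.sin(yb)])
Bc=np.array([.4675,-.3525]); g=Bc-.041*Ub; T=[180,0,-191.8]
def st(t):
    s=env.read_state(); print(t,np.round(s["position"],4),np.round(s["force"],2),np.round(s["wrist_torque"],3),round(s["opening"],3),round(s["finger_force"],1),round(s["clock"],2)); return s
s=env.read_state(); p=s["position"]
env.move_straight([p[0],p[1],.15],rate=.15)
env.move_straight([*g,.15],rotation=T,rate=.12)
env.move_straight([*g,.05],rate=.08); env.dwell(.3); st("above")
print(env.move_straight([*g,.030],rate=.01,force_limit=3)); env.dwell(.1); st("touch")
f=env.grab_frame("wrist"); cv2.imwrite("pics/place.png",f["image"])
E
```

```text
above [ 0.4275 -0.3442  0.0503] [ 0.52 -0.88 -2.06] [-0.024  0.087  0.037] 0.678 55.0 33.75
True
touch [ 0.4273 -0.3441  0.036 ] [0.53 0.5  6.26] [ 0.05   0.003 -0.016] 0.679 55.0 35.17
```

View pics/place.png

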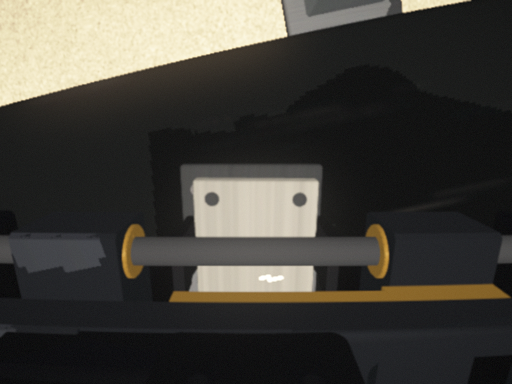

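The plate lies parallel to the foot (plate edges at columns 193–318, foot 181–322), and it touched at exactly the expected height. I release and check.

```bash
python3 - <<'E'
from h import *
import pickle
s=env.read_state(); p=np.array(s["position"])
env.gripper_to(0.0,grasp_force=10); env.dwell(.2)
env.gripper_to(1.0); env.dwell(.2)
env.move_straight([p[0],p[1],.20],rate=.1)
env.move_straight([.52,-.20,.33],rate=.2); env.dwell(.3)
f=env.grab_frame("wrist"); pickle.dump(f,open("f3.pkl","wb"))
print([d["xyz"] for d in env.search_frame(f,"plate")],env.read_state()["clock"])
cv2.imwrite("pics/end.png",cv2.resize(f["image"][:220],(800,344),interpolation=cv2.INTER_CUBIC))
E
```

```text
[[0.4612, -0.3513, 0.0584]] 40.0333
```

View pics/end.png

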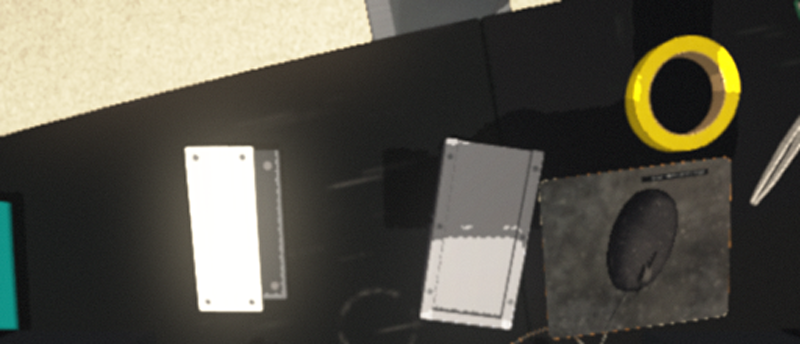

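The plate lies flat on the block (corners about (185,147), (252,147), (262,310), (198,310)) with the foot showing at right. One numeric check, then hand in if it is good.

```bash
python3 - <<'E'
from h import *
import pickle
f=pickle.load(open("f3.pkl","rb")); k=1/1.5625
q=plane(f,np.array([(195,156),(242,156),(207,301),(252,301)])*k,.058)
r=plane(f,np.array([(278,151),(286,298)])*k,.011)
yb=np.arctan2(*(r[1]-r[0])[[1,0]]); yp=np.arctan2(*(q[2]+q[3]-q[0]-q[1])[[1,0]])
R=np.array([[np.cos(yb),-np.sin(yb)],[np.sin(yb),np.cos(yb)]])
bc=r.mean(0)[:2]-.045*R[:,1]
d=(q.mean(0)[:2]-bc)@R
print(q.mean(0),bc,d.round(4),yb,yp,np.linalg.norm(r[1]-r[0]))
if abs(d[0])<.01 and abs(d[1])<.007: print(env.close_job())
E
```

```text
[ 0.46732393 -0.35191945  0.058     ] [ 0.46779504 -0.35479576] [-0.0011  0.0027] -0.2068129442695224 -0.2125792370526474 0.1475992360141598
the job is handed in; nothing more can be done
None
```

The plate lies flat and released on the levelling block, about 1 mm off centre along and 3 mm across by the wrist camera, and I handed the job in at about 40 s of the 54 s allowed; the interface gave no verdict.

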